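# Index a sample carousel to the green station

### The arm

A 6-joint arm with a two-finger parallel gripper is mounted at the origin on a cart in front of the work surface, level with it; the furniture and walls round the work are solid. World frame = base frame: x ahead of the robot, y to its left, z up, the work surface at z = 0. Lengths are in mm, angles in degrees, forces in N, time in s.
With the tool pointing down it reaches from about 300 to 850 mm from the base axis. Payload 4.2 kg.
Tool frame: the origin (TCP) lies between the finger pads; the fingertips stand 11 mm ahead of it and the grasp point (between the pads) lies 8 mm behind it (env.tips_ahead is the distance from the TCP to the fingertips, in mm); z points along the fingers, y is the line along which they close (so a half turn about z gives the same grasp; the last joint's range is limited). The gripper opens to 91 mm and grips with 3 to 60 N. Pads are 32 mm wide; open, the fingers measure 118 mm over their backs; the gripper's body (76 mm by 178 mm) begins 60 mm behind the grasp point.
Start: joints at [-77.521, 18.312, 89.639, -0, 72.044, -1.146], TCP at [135.452, -558.833, 224.976] pointing down, gripper open.
Joint ranges: [-177.97, 177.97], [-48.28, 115.42], [12.27, 149.76], [-77.06, 257.06], [2.81, 150.46], [-146.56, 146.56]. Speed limits (degrees/s): [147.25, 147.25, 180, 180, 180, 180].

### API

Orientations are given as [roll, pitch, yaw] about the fixed x, y, z axes, in that order (R = Rz(yaw) Ry(pitch) Rx(roll)).
In Python, from workcell import env, cams gives the robot as it stands.
- The arm moves only by the tool step_arm, never from a script. Its arguments are lists of equal length, an entry for each row: "linear": the shift along the tool's x, y, z in units of 30 cm (1.0 is 30 cm), a list of three; "turn": the turn about the tool's z in units of 360 degrees (1.0 is 360 degrees). In form: {"linear": [[tx, ty, tz], ...], "turn": [turn, ...]}. A call has 1 to 20 rows; each row is the pose to reach, as a shift and turn from the pose commanded when the call began, along the tool's axes at that moment, turning the shorter way round; what a row does not reach only later rows make up. A row lasts 1/8 s, in which the tool goes at most 62.5 mm and 10.7 degrees, less where a joint would pass 70% of its speed; a pose out of reach is approached as far as the arm can. A call with a number of a shift or a turn outside -1 to 1 is refused whole. A call with a gripper value outside its range is refused whole. "fingers" is the closure, from -1 (fully open) to 1 (shut), so that 0 is half open, set as the call begins (left out, the last holds). The fingers move at their own pace and stop on an object; "force" is the grip in N (left out, the last holds). Time passes only in rows, so rows that repeat a pose let the fingers close. It gives the time, the measured TCP pose, the force, the opening and the grip force at its end, in the units of the state.
- env.state(): the state, without advancing time (a new reading comes with each control period).
- cams.grab_frame(name): name is "scene" or "top"; returns a dict with "color" (420x560x3 uint8, blue, green, red), "fx", "fy", "cx", "cy" (pixels), "dist" ([k1, k2, p1, p2, k3] as OpenCV has them; the pictures are not rectified), "extrinsics" (4x4, takes a point from camera to world coordinates). Camera axes: x right, y down, z forward; pixel columns grow to the right and rows downward; lengths in mm; the calibration is good to about 2 mm. A picture is of the moment at which its call begins. There is no depth.
- env.job_done(): hands the job in; it is judged then, once.
The state is a dict: "time_s": time; "qpos": joint angles; "qvel": joint speeds; "effort": joint torques, N m; "ee_pos": TCP position; "ee_rot": TCP orientation; "force": force on the tool from outside, world axes, zero at the start; "torque": the same for the moment, N m; "gripper_width": finger opening in mm; "gripper_force": force on a finger pad.
Only numpy, scipy, OpenCV 4.12 (cv2) and the standard library are available. Lean on these libraries where they do the work, as an engineer would, in place of code of your own. Each camera call takes 0.05 s, during which the arm holds its last target. There are 200 camera calls.

### The job

Draw the yellow-headed lock pin up out of its bore and hang it by its collar in the forked notch at the side of the swivel base. Then turn the carousel clockwise (seen from above) by its black bar, click by click, until the cup clipped on it stands at the green marker; on the way, let it rest on one of the clicks with your hand off the bar to see that the click holds it, then take the bar afresh and finish. Leave the other things on the worktop where they are.

Things in the scene. Friction and masses are not known exactly. Their poses are not given: they have to be found in the camera images.
- swivel_base: fixed grey swivel base, foot disc 270 mm across, 10 mm thick; origin on the worktop on the carousel's upright axis; -x points to the pin bore, +x to the brass-ended detent housing; the parking notch lies 145 degrees anticlockwise of +x. At 36 to 50 mm height turns a blue index plate (192 mm across, 12 scallops round its edge), over it a white deck (156 mm across, top at 56 mm)
- carousel (a joint): turn of the carousel, rad, 0 at the start, growing clockwise seen from above. A spring plunger clicks into the scallops: rest positions every 0.5236 rad (12 a turn), about 0.3 N m to leave one; let go, it snaps to the nearest. Stops at -0.16 and 3.40. Locked, with under 0.1 rad of play, while the pin is in its bore
- turn_bar: black bar handle on the carousel's hub, 110 mm long, 18 mm wide, 24 mm tall, turning with it; origin at the bar's middle, on the axis, 144 mm above the worktop; x axis along the bar towards the cup (that end has a yellow band), z up. Below it are only the 26 mm thick hub and, under the yellow end, the cup, whose cap tops out at 119 mm
- cup_aim (a point): point turning with the carousel, on the line from the axis through its red-capped cup, 118 mm from the axis (the markers' circle), 40 mm above the worktop: it lies over the marker at which the cup stands. The cup is fixed to the deck, 52 mm wide, 51 mm from the axis
- green_marker: green post, 22 mm wide, 30 mm tall, on the rim of the foot disc 118 mm from the axis; origin at its underside. It stands 4, 5 or 6 clicks clockwise of the cup's start; two like white posts stand at the other two of these places
- lock_pin: upright lock pin, 120 mm long, about 0.12 kg, steel, 14 mm thick; origin at its foot, z up along it. Collar 26 mm wide at 50 to 56 mm above the foot, round yellow head 26 mm wide from 92 to 120 mm. Starts in a 16 mm wide, 24 mm deep bore (foot 10 mm above the worktop) and in a scallop; free of the bore once lifted 24 mm, clear of the index plate at 40 mm
- pin_head (a point): middle of the pin's yellow head, 106 mm above its foot
- pin_collar (a point): centre of the underside of the pin's collar, 50 mm above its foot
- notch_seat (a point): centre of the parking notch, level with the tops of its two aluminium prongs, 66 mm above the worktop, 146 mm from the axis. Slot 18 mm wide, open above, below and outwards (away from the axis), its back wall 9 mm inwards; prongs 20 mm deep, with a 4 mm lip 23 to 29 mm outwards. The pin hangs in the slot with its collar on the prongs, its foot then 16 mm above the worktop
- cup_b: red-capped specimen cup standing on the worktop beside the base, 52 mm wide, 64 mm tall; bystander, origin at its underside
- yellow_tape: roll of yellow tape lying flat, 100 mm wide, 24 mm tall; bystander, origin at its underside
- bottle_a: amber bottle with black cap behind the base, 45 mm wide, 90 mm tall; bystander, origin at its underside
- bottle_b: second amber bottle with black cap behind the base, 45 mm wide, 90 mm tall; bystander, origin at its underside
- wood_stamp: wooden hand stamp, 24x48 mm, 64 mm tall; bystander, origin at its underside
- blue_box: blue slide box, 92x170 mm, 39 mm tall; bystander, origin at its underside

How it is judged (in metres and radians):
On the way, in this order (a step that is already met when the one before it is completed fails the run):
1. the pin hangs in the notch, let go, before the carousel has been turned (distance between pin_collar and notch_seat below 0.012 m and angle between lock_pin's own z axis and vertical below 0.17 rad and contact force between the fingers and lock_pin below 0.1 N and value of joint carousel below 0.2 rad), for 0.2 s.
2. the carousel rests on a click other than the start and the green one, hand off the bar (value of joint carousel above 0.42 rad and horizontal distance between cup_aim and green_marker above 0.045 m and velocity of joint carousel between -0.1 and 0.1 rad/s and contact force between each of the fingers, the arm and turn_bar below 0.1 N), for 0.2 s.
At the end, for the whole second after the job is handed in: The carousel rests on the click at which its cup stands at the green marker (within 12 mm on the markers' circle), the lock pin hangs upright in the notch (collar within 12 mm of its seat, tilted less than 0.17 rad), and nothing is held (horizontal distance between cup_aim and green_marker below 0.012 m and velocity of joint carousel between -0.05 and 0.05 rad/s and distance between pin_collar and notch_seat below 0.012 m and angle between lock_pin's own z axis and vertical below 0.17 rad and contact force between the fingers and lock_pin below 0.1 N and contact force between each of the fingers, the arm and turn_bar below 0.1 N and linear speed of lock_pin below 0.02 m/s); the robot touches nothing.
It fails at once if a bystander is shifted by more than 30 mm or tipped over (distance of any of cup_b, yellow_tape, bottle_a, bottle_b, wood_stamp, blue_box from where it was at the start of the episode above 0.03 m or angle between any of cup_b, yellow_tape, bottle_a, bottle_b, wood_stamp, blue_box's own z axis and vertical above 0.5 rad).
It also fails if it takes over 48 s, if anything falls off the work surface, if the arm or the gripper's body presses on something with over 40 N, if the wrist force passes 120 N, or if a joint passes its speed limit or range.

## Working session

There is one attempt and no reset: what is moved stays moved. The work goes in short steps, Python scripts to look and compute and a tool call to move; the robot and the scene stay as the last step left them, time stands still between calls to the robot, and variables do not carry over. Pictures are saved under pics/ and viewed, at most 10 in all, crops included, and the job is handed in when it is done.

Besides the shell and the picture viewer there is one more tool, called after "Request:" as a command line: name --pt "numbers of a row" for each row, then --argument value for the rest. step_arm: Moves the arm, as the interface text tells. Its arguments: {"type":"object","properties":{"linear":{"type":"array"},"turn":{"type":"array"},"fingers":{"type":"number"},"force":{"type":"number"}},"required":["linear","turn"]}

```bash
mkdir -p pics
python3 - <<'E'
from workcell import env,cams
import cv2
for n in("scene","top"):
    f=cams.grab_frame(n); cv2.imwrite(f"pics/{n}0.png",f["color"]); print(n,f["fx"],f["fy"],f["cx"],f["cy"],f["dist"],f["extrinsics"])
print(env.state())
E
```

```text
scene 529.5491692859331 529.5491692859331 284.3578825693482 204.7822300134295 [-0.07942546  0.          0.          0.          0.        ] [[-5.71595418e-01 -3.26971378e-01  7.52574512e-01 -3.72845538e+02]
 [-8.20509697e-01  2.20476853e-01 -5.27402877e-01  8.06549631e+02]
 [ 6.52038520e-03 -9.18955753e-01 -3.94306745e-01  6.30491133e+02]
 [ 0.00000000e+00  0.00000000e+00  0.00000000e+00  1.00000000e+00]]
top 433.16386008774356 433.16386008774356 281.41679817199474 200.4771739072887 [-0.07285672  0.          0.          0.          0.        ] [[ 2.24359180e-02 -9.97598538e-01  6.55269908e-02  5.02513519e+02]
 [-9.99679125e-01 -2.16152009e-02  1.32071689e-02  1.21452374e+02]
 [-1.17590733e-02 -6.58022798e-02 -9.97763391e-01  1.38283299e+03]
 [ 0.00000000e+00  0.00000000e+00  0.00000000e+00  1.00000000e+00]]
{'time_s': 0.1, 'qpos': array([-7.75219518e+01,  1.83483959e+01,  8.96995368e+01, -9.11533572e-04,
        7.20431807e+01, -1.14536805e+00]), 'qvel': array([ 0.07036285, -0.09106478, -0.13905644, -0.02899082, -0.00180018,
        0.01267554]), 'effort': array([ 2.11239280e-04, -4.13332021e+01, -2.32509452e+01,  7.28354347e-02,
        4.21726727e-02, -6.44641136e-05]), 'ee_pos': array([ 135.34334869, -558.40136849,  224.19932709]), 'ee_rot': array([-1.79908887e+02, -9.54764681e-04,  1.36236972e+01]), 'force': array([-0.59583112, -0.93840908,  0.19375702]), 'torque': array([-0.02123203,  0.01675356,  0.00506056]), 'gripper_force': 0.0, 'gripper_width': 91.31145678627894}
```

View pics/top0.png

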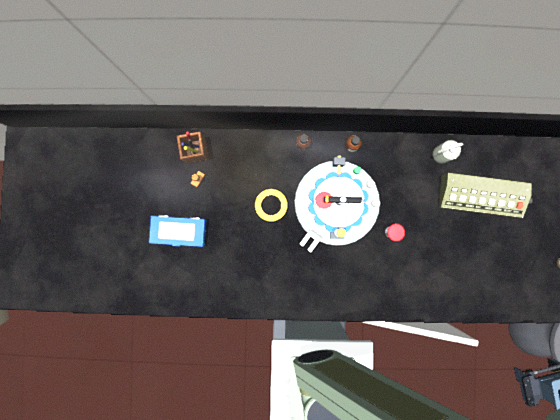

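View pics/scene0.png

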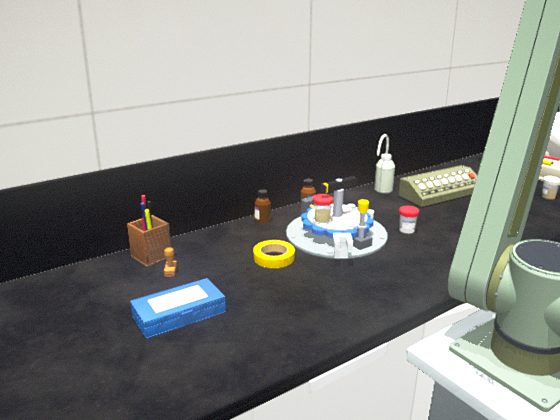

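The top view shows the base at about (337,203), pin head at (341,233), notch prongs at (311,241), green post at (357,170), bar with its red cup on the left at (323,200). I'll zoom in on both views.

Run:
```python
import cv2,numpy as np
a=cv2.imread("pics/top0.png")[150:260,290:410]; a=cv2.resize(a,None,fx=5,fy=5,interpolation=cv2.INTER_CUBIC)
b=cv2.imread("pics/scene0.png")[165:265,280:400]; b=cv2.resize(b,None,fx=5,fy=5,interpolation=cv2.INTER_CUBIC)
cv2.imwrite("pics/top0c.png",a);cv2.imwrite("pics/scene0c.png",b)
```

```text
(no output)
```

View pics/top0c.png

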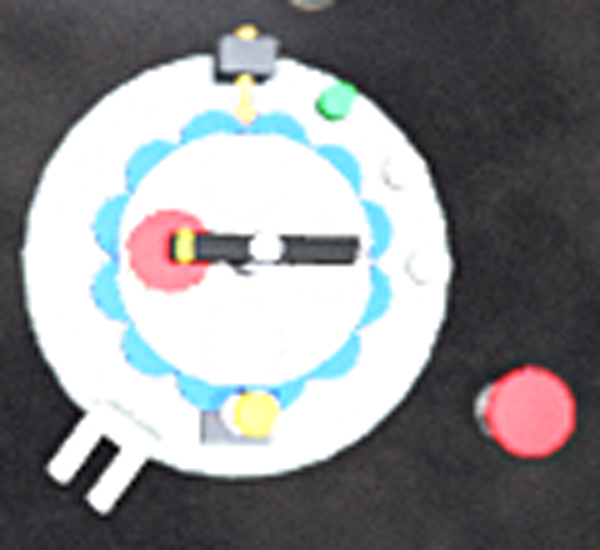

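View pics/scene0c.png

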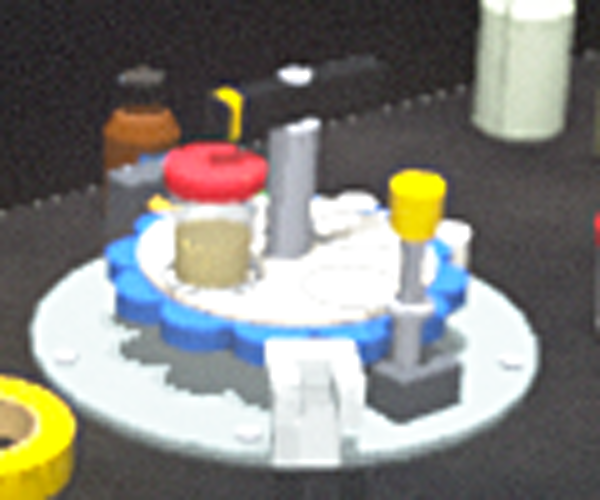

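The crops show the green post at (341,98), 4 clicks clockwise of the cup (white ones follow); disc centre (237,263), pin head (257,414), notch prongs at (75,455)/(118,480), bar cap (265,248). Next, fit the poses.

```bash
cat > h.py <<'E'
import cv2,numpy as np
from workcell import env,cams
def proj(f,P):
    E=np.linalg.inv(f["extrinsics"]); K=np.array([[f["fx"],0,f["cx"]],[0,f["fy"],f["cy"]],[0,0,1.]])
    return cv2.projectPoints(np.float64(P).reshape(-1,1,3),cv2.Rodrigues(E[:3,:3])[0],E[:3,3],K,np.float64(f["dist"]))[0].reshape(-1,2)
def ray(f,uv):
    K=np.array([[f["fx"],0,f["cx"]],[0,f["fy"],f["cy"]],[0,0,1.]])
    p=cv2.undistortPoints(np.float64([[uv]]),K,np.float64(f["dist"]))[0,0]
    return f["extrinsics"][:3,3],f["extrinsics"][:3,:3]@np.r_[p,1]
def atz(f,uv,z):
    o,d=ray(f,uv); return (o+d*(z-o[2])/d[2])[:2]
def crop(uv,u0,v0,s): return [(uv[0]+.5)/s-.5+u0,(uv[1]+.5)/s-.5+v0]
E
python3 - <<'E'
from h import *
from scipy.optimize import least_squares
t=cams.grab_frame("top");s=cams.grab_frame("scene")
T=lambda *u:crop(u,290,150,5); S=lambda *u:crop(u,280,165,5)
for n,u,z in [("disc",(237,263),10),("bar",(265,248),157),("barL",(173,247),156),("barR",(359,249),156),("pinhead",(257,414),130),("green",(341,98),40),("w1",(400,172),40),("w2",(422,266),40),("detent",(246,62),60),("prongL",(84,450),66),("prongR",(125,476),66),("tipL",(62,478),70),("tipR",(100,508),70),("cup",(168,250),119),("cupb",(533,412),64)]: print(n,atz(t,T(*u),z).round(1))
for n,u,z in [("pinhead",(417,178),130),("bar",(296,74),157),("cup",(216,152),119),("discc",(285,335),10)]: print("S",n,atz(s,S(*u),z).round(1))
E
```

```text
disc [591.  -36.9]
bar [590.4 -35.7]
barL [589.9  16.4]
barR [591.1 -89.4]
pinhead [496.2 -35.9]
green [693.8 -97.1]
w1 [ 648.1 -134.5]
w2 [ 589.7 -148.7]
detent [711.9 -35.1]
prongL [471.9  60.5]
prongR [456.7  35.4]
tipL [454.8  73.7]
tipR [437.3  50.4]
cup [590.7  16.1]
cupb [ 500.5 -212.6]
S pinhead [497.8 -39.4]
S bar [588.2 -36.6]
S cup [600.5   4.3]
S discc [584.9 -35.2]
```

```bash
cat >> h.py <<'E'
def go(x,y,z,yaw):
    s=env.state(); p=s["ee_pos"]; r=s["ee_rot"]; print("t",round(s["time_s"],2),"at",p.round(1),r.round(2),"w",round(s["gripper_width"],1))
    from scipy.spatial.transform import Rotation as R
    M=R.from_euler("xyz",r,degrees=True).as_matrix()
    d=M.T@(np.array([x,y,z])-p)/300
    dy=(yaw-r[2]+180)%360-180
    print("linear",d.round(4),"turn",round(-dy/360,4))
E
python3 -c "
from h import *
go(496.5,-36.8,200,145)"
```

```text
t 0.2 at [ 135.4 -558.5  224.4] [-179.94   -0.     13.62] w 91.5
linear [ 1.5795 -1.4066  0.083 ] turn -0.3649
```

Request:
step_arm --pt "0.79 -0.703 0.04" --pt "0.79 -0.703 0.04" --pt "0.79 -0.703 0.04" --pt "0.79 -0.703 0.04" --pt "0.79 -0.703 0.04" --pt "0.79 -0.703 0.04" --pt "0.79 -0.703 0.04" --turn '[-0.2,-0.2,-0.2,-0.2,-0.2,-0.2,-0.2]' --fingers -0.1 --force 30

```text
time_s: 1.08
ee_pos: [316.7, -296.8, 212.9]
ee_rot: [-180.0, 0.0, 86.1]
force: [-0.3, -0.7, -0.2]
gripper_width: 50.1
gripper_force: 0.0
```

```bash
python3 -c "
from h import *
go(496.5,-36.8,200,145)"
```

```text
t 1.07 at [ 316.7 -296.8  212.9] [-180.      0.     86.05] w 50.1
linear [0.9061 0.5383 0.0431] turn -0.1637
```

Request:
step_arm --pt "0.906 0.538 0.043" --pt "0.906 0.538 0.043" --pt "0.906 0.538 0.043" --pt "0.906 0.538 0.043" --pt "0.906 0.538 0.043" --pt "0.906 0.538 0.043" --pt "0.906 0.538 0.043" --pt "0.906 0.538 0.043" --turn '[-0.164,-0.164,-0.164,-0.164,-0.164,-0.164,-0.164,-0.164]'

```text
time_s: 2.08
ee_pos: [497.3, -39.9, 200.0]
ee_rot: [-180.0, -0.0, 144.5]
force: [-0.1, 0.5, -0.9]
gripper_width: 50.3
gripper_force: 0.0
```

```bash
python3 -c "
from h import *
go(496.5,-36.8,108,145)
f=cams.grab_frame('scene');cv2.imwrite('pics/s1.png',cv2.resize(f['color'][90:265,240:440],None,fx=3.4,fy=3.4))"
```

```text
t 2.08 at [497.3 -39.9 200. ] [-1.7998e+02 -1.0000e-02  1.4454e+02] w 50.3
linear [0.0081 0.0069 0.3066] turn -0.0013
```

View pics/s1.png

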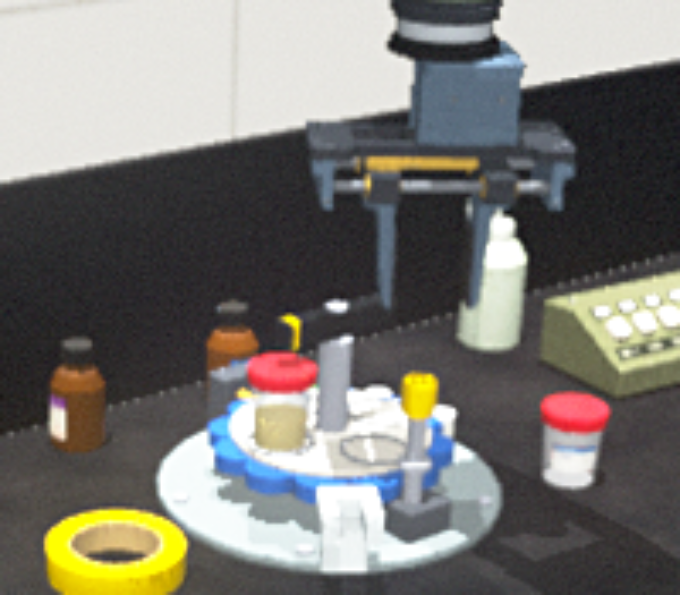

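The picture shows the open fingers (385,300)/(478,300) straddling above the pin head (420,395). Now I'll descend and then grip.

Request:
step_arm --pt "0.008 0.007 0.1" --pt "0.008 0.007 0.2" --pt "0.008 0.007 0.27" --pt "0.008 0.007 0.306" --pt "0.008 0.007 0.306" --pt "0.008 0.007 0.306" --turn '[-0.0013,-0.0013,-0.0013,-0.0013,-0.0013,-0.0013]'

```text
time_s: 2.88
ee_pos: [497.7, -36.6, 109.1]
ee_rot: [180.0, 0.1, 145.1]
force: [-0.0, -0.6, -0.8]
gripper_width: 50.3
gripper_force: 0.0
```

Request:
step_arm --pt "0 0 0" --pt "0 0 0" --pt "0 0 0" --pt "0 0 0" --pt "0 0 0" --turn '[0,0,0,0,0]' --fingers 1 --force 30

```text
time_s: 3.5
ee_pos: [497.2, -36.3, 108.5]
ee_rot: [180.0, 0.0, 145.1]
force: [0.6, -0.2, 3.4]
gripper_width: 25.2
gripper_force: 30.0
```

Request:
step_arm --pt "0 0 -0.05" --pt "0 0 -0.1" --pt "0 0 -0.17" --pt "0 0 -0.25" --pt "0 0 -0.28" --pt "0 0 -0.28" --turn '[0,0,0,0,0,0]'

```text
time_s: 4.25
ee_pos: [497.2, -36.2, 192.9]
ee_rot: [180.0, 0.1, 145.1]
force: [0.5, -0.1, -1.2]
gripper_width: 25.1
gripper_force: 30.0
```

Run:
```python
from h import *
s=cams.grab_frame("scene");t=cams.grab_frame("top")
cv2.imwrite('pics/s2.png',np.hstack([cv2.resize(s['color'][130:250,330:400],None,fx=5,fy=5,interpolation=2),cv2.resize(t['color'][180:270,290:370],(533,600),interpolation=2)])[:, :800])
a=np.radians(145.5); print(590.5+149*np.cos(a),-36.7+149*np.sin(a))
go(590.5+149*np.cos(a),-36.7+149*np.sin(a),192,145.5)
```

```text
467.70519789531966 47.69452930180009
t 4.35 at [496.5 -36.2 191.6] [-1.7996e+02 -7.0000e-02  1.4513e+02] w 25.3
linear [ 0.2385  0.1746 -0.0012] turn -0.001
```

View pics/s2.png

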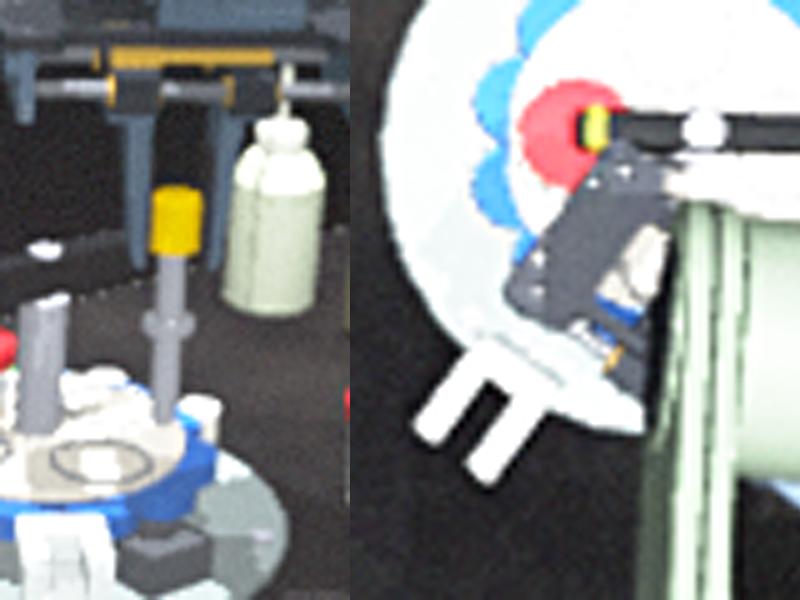

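Run:
```python
from h import *
t=cams.grab_frame("top")
A,B=[atz(t,crop((u-350,v),290,180,6.665),66) for u,v in((502,388),(457,451))]
print(A,B,np.degrees(np.arctan2(*(B-A)[::-1])))
for c in((590.5,-36.7),):
  for a in(145,145.5,146): 
    n=np.array([-np.sin(np.radians(a)),np.cos(np.radians(a))]); r=np.array([n[1],-n[0]])
    print(a,[((p-c)@n).round(2) for p in(A,B)],[((p-c)@r).round(1) for p in (A,B)])
```

```text
[477.75922515  42.540205  ] [448.77388668  62.43240275] 145.53878219777553
145 [np.float64(-0.24), np.float64(0.09)] [np.float64(137.8), np.float64(173.0)]
145.5 [np.float64(-1.45), np.float64(-1.42)] [np.float64(137.8), np.float64(172.9)]
146 [np.float64(-2.65), np.float64(-2.93)] [np.float64(137.8), np.float64(172.9)]
```

Run:
```python
from h import *
a=np.radians(145.1); go(590.5+149*np.cos(a),-36.7+149*np.sin(a),191.6,145.1)
```

```text
t 4.4 at [496.4 -36.2 191.4] [-1.7994e+02 -9.0000e-02  1.4513e+02] w 25.3
linear [ 0.2382  0.1782 -0.0006] turn 0.0001
```

Request:
step_arm --pt "0.1 0.08 0" --pt "0.2 0.15 0" --pt "0.238 0.178 0" --pt "0.238 0.178 0" --pt "0.238 0.178 0" --pt "0.238 0.178 0" --turn '[0,0,0,0,0,0]'

```text
time_s: 5.15
ee_pos: [469.4, 47.6, 192.1]
ee_rot: [-180.0, 0.0, 145.1]
force: [-0.1, 0.0, -1.6]
gripper_width: 25.5
gripper_force: 30.0
```

Run:
```python
from h import *
s=cams.grab_frame("scene")
cv2.imwrite('pics/s3.png',cv2.resize(s['color'][150:270,290:410],None,fx=5,fy=5,interpolation=2))
a=np.radians(145.1); go(590.5+149*np.cos(a),-36.7+149*np.sin(a),171,145.1)
```

```text
t 5.2 at [469.3  47.7 192.2] [-1.7999e+02  1.0000e-02  1.4507e+02] w 25.4
linear [0.0044 0.0006 0.0705] turn -0.0001
```

View pics/s3.png

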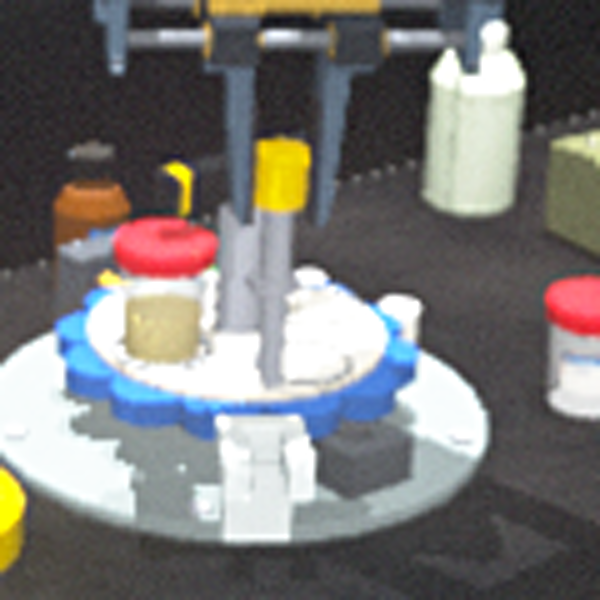

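The picture shows the pin upright in the fingers, foot at (272,385), just above and inboard of the fork whose slot centre is near (269,450). I'll check the alignment numerically.

```bash
python3 - <<'E'
from h import *
s=cams.grab_frame("scene")
c=np.array([590.5,-36.7]);a=np.radians(145.1);r=np.array([np.cos(a),np.sin(a)]);n=np.array([-r[1],r[0]])
P=[[469.3,47.7,93],[469.3,47.7,213-14],[*(c+146*r),66],[*(c+172*r+9*n),70],[*(c+172*r-9*n),70],[*(c+172*r+19*n),70],[*(c+172*r-19*n),70],[*(c+175*r),46]]
print(((proj(s,P)-[290,150]+.5)*5-.5).round(0))
E
python3 - <<'E'
import cv2
b=cv2.imread('pics/s3.png')[360:560,180:360]
cv2.imwrite('pics/s3c.png',cv2.resize(b,None,fx=3,fy=3))
E
```

```text
[[266. 385.]
 [278. 175.]
 [263. 434.]
 [288. 452.]
 [249. 452.]
 [309. 452.]
 [228. 452.]
 [267. 500.]]
```

View pics/s3c.png

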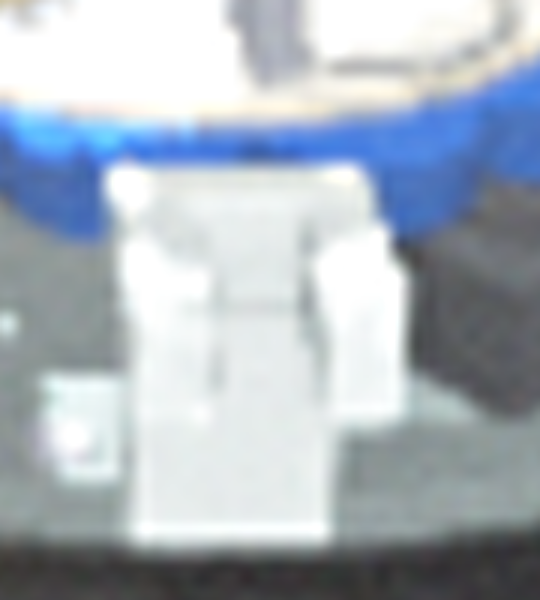

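Slot and prediction agree in the scene picture (edges 250/288). The pin appears about 2 mm to the right of the slot centre there, while the top view shows no offset. I'll split the difference, lower gently and watch the force.

Request:
step_arm --pt "0.003 0.004 0.02" --pt "0.003 0.004 0.05" --pt "0.003 0.004 0.07" --pt "0.003 0.004 0.085" --pt "0.003 0.004 0.095" --pt "0.003 0.004 0.105" --pt "0.003 0.004 0.115" --pt "0.003 0.004 0.115" --turn '[0,0,0,0,0,0,0,0]'

```text
time_s: 6.25
ee_pos: [468.8, 49.9, 157.6]
ee_rot: [-180.0, -0.0, 145.1]
force: [-0.1, 0.2, -1.0]
gripper_width: 25.6
gripper_force: 30.0
```

Request:
step_arm --pt "0 0 0.03" --pt "0 0 0.06" --pt "0 0 0.09" --pt "0 0 0.11" --pt "0 0 0.125" --pt "0 0 0.135" --pt "0 0 0.14" --pt "0 0 0.14" --turn '[0,0,0,0,0,0,0,0]'

```text
time_s: 7.25
ee_pos: [469.0, 49.9, 115.8]
ee_rot: [180.0, 0.0, 145.1]
force: [-0.1, -0.3, -0.8]
gripper_width: 25.3
gripper_force: 30.0
```

Request:
step_arm --pt "0 0 0.004" --pt "0 0 0.007" --pt "0 0 0.007" --turn '[0,0,0]'

```text
time_s: 7.62
ee_pos: [469.3, 49.8, 114.6]
ee_rot: [180.0, 0.1, 145.1]
force: [-1.5, -0.5, 5.7]
gripper_width: 25.0
gripper_force: 30.0
```

Request:
step_arm --pt "0 0 0" --pt "0 0 0" --pt "0 0 0" --pt "0 0 0" --turn '[0,0,0,0]' --fingers -0.1

```text
time_s: 8.12
ee_pos: [468.9, 49.9, 113.5]
ee_rot: [-180.0, -0.0, 145.1]
force: [0.7, 1.0, -0.3]
gripper_width: 50.1
gripper_force: 0.0
```

Request:
step_arm --pt "0 0 -0.1" --pt "0 0 -0.2" --pt "0 0 -0.3" --pt "0 0 -0.3" --turn '[0,0,0,0]'

```text
time_s: 8.62
ee_pos: [470.3, 50.0, 205.6]
ee_rot: [179.8, 0.2, 145.1]
force: [0.2, 0.7, 0.2]
gripper_width: 50.2
gripper_force: 0.0
```

Run:
```python
from h import *
s=cams.grab_frame("scene")
cv2.imwrite('pics/s4.png',cv2.resize(s['color'][150:270,290:410],None,fx=5,fy=5,interpolation=2))
go(590.7,-36.3,205,90)
```

```text
t 8.68 at [469.2  49.9 204.1] [1.7994e+02 8.0000e-02 1.4513e+02] w 49.8
linear [-0.4965 -0.0042 -0.0024] turn 0.1531
```

View pics/s4.png

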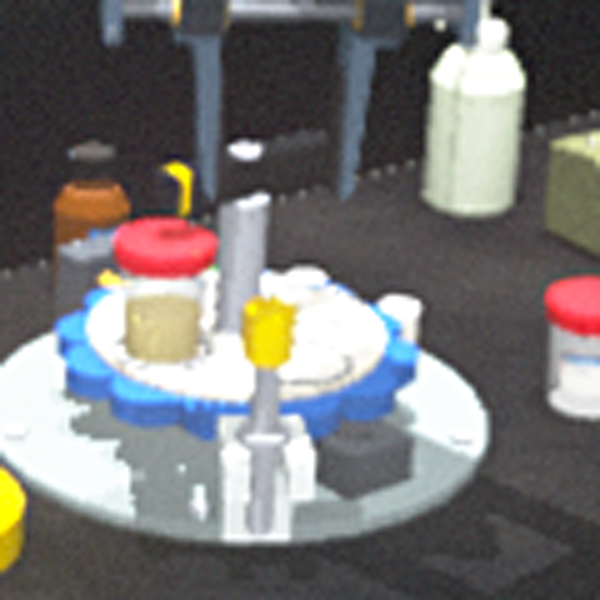

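The pin hangs upright in the slot, collar on the prongs at (264,440), head at (270,330). Next: move over the bar.

Request:
step_arm --pt "-0.2 -0.002 -0.002" --pt "-0.4 -0.004 -0.002" --pt "-0.4965 -0.0042 -0.002" --pt "-0.4965 -0.0042 -0.002" --pt "-0.4965 -0.0042 -0.002" --pt "-0.4965 -0.0042 -0.002" --pt "-0.4965 -0.0042 -0.002" --pt "-0.4965 -0.0042 -0.002" --turn '[0.03,0.06,0.09,0.12,0.152,0.152,0.152,0.152]'

```text
time_s: 9.68
ee_pos: [590.2, -36.2, 203.9]
ee_rot: [-180.0, 0.0, 90.5]
force: [-0.8, 0.3, -0.0]
gripper_width: 50.0
gripper_force: 0.0
```

Run:
```python
from h import *
go(590.7,-36.4,146,90.3)
```

```text
t 9.68 at [590.2 -36.2 203.9] [-179.97    0.     90.5 ] w 50.0
linear [-0.0007  0.0017  0.1931] turn 0.0006
```

Request:
step_arm --pt "0 0.0017 0.07" --pt "0 0.0017 0.14" --pt "0 0.0017 0.18" --pt "0 0.0017 0.193" --pt "0 0.0017 0.193" --turn '[0,0,0,0,0]'

```text
time_s: 10.3
ee_pos: [591.2, -36.3, 146.7]
ee_rot: [180.0, 0.0, 90.4]
force: [-0.2, 0.6, -0.6]
gripper_width: 50.2
gripper_force: 0.0
```

Request:
step_arm --pt "0 0 0" --pt "0 0 0" --pt "0 0 0" --pt "0 0 0" --pt "0 0 0" --turn '[0,0,0,0,0]' --fingers 1 --force 50

```text
time_s: 10.92
ee_pos: [590.3, -36.3, 146.5]
ee_rot: [-179.9, -0.0, 90.4]
force: [-3.6, -0.8, 3.9]
gripper_width: 17.7
gripper_force: 50.0
```

Gripped on the 18 mm bar. Turn 60° clockwise (two clicks).

Request:
step_arm --pt "0 0 0" --pt "0 0 0" --pt "0 0 0" --pt "0 0 0" --pt "0 0 0" --pt "0 0 0" --pt "0 0 0" --pt "0 0 0" --pt "0 0 0" --pt "0 0 0" --pt "0 0 0" --pt "0 0 0" --pt "0 0 0" --pt "0 0 0" --turn '[0.014,0.028,0.042,0.056,0.07,0.084,0.098,0.112,0.126,0.14,0.154,0.1667,0.1667,0.1667]'

```text
time_s: 12.68
ee_pos: [591.1, -36.8, 146.5]
ee_rot: [180.0, -0.0, 30.4]
force: [-1.3, -3.6, 1.6]
gripper_width: 17.9
gripper_force: 50.0
```

Request:
step_arm --pt "0 0 0" --pt "0 0 0" --pt "0 0 0" --pt "0 0 0" --pt "0 0 0" --pt "0 0 -0.1" --pt "0 0 -0.18" --pt "0 0 -0.18" --pt "0 0 -0.18" --turn '[0,0,0,0,0,0,0,0,0]' --fingers -0.1

```text
time_s: 13.8
ee_pos: [590.3, -36.2, 199.3]
ee_rot: [-179.9, 0.1, 30.4]
force: [0.0, -0.1, -0.1]
gripper_width: 50.3
gripper_force: 0.0
```

Run:
```python
from h import *
s=cams.grab_frame("scene")
cv2.imwrite('pics/s5.png',cv2.resize(s['color'][150:270,290:410],None,fx=5,fy=5,interpolation=2))
go(590.7,-36.4,146,30.3)
```

```text
t 13.85 at [590.1 -36.2 199. ] [-1.7992e+02  1.2000e-01  3.0400e+01] w 50.0
linear [0.0018 0.0017 0.1766] turn 0.0003
```

View pics/s5.png

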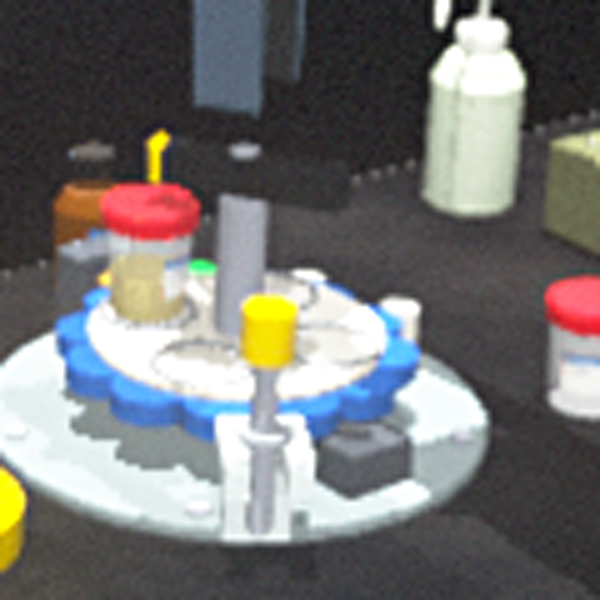

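The cup moved back to (150,250), the yellow bar end is at (157,155), and the pin is still hanging at (268,330). With the hand off the bar, the click holds. Now I'll take the bar afresh.

Request:
step_arm --pt "0.001 0.001 0.07" --pt "0.001 0.001 0.14" --pt "0.001 0.001 0.177" --pt "0.001 0.001 0.177" --pt "0.001 0.001 0.177" --turn '[0,0,0,0,0]'

```text
time_s: 14.48
ee_pos: [591.8, -36.4, 147.7]
ee_rot: [180.0, -0.0, 30.4]
force: [0.5, 0.4, -0.2]
gripper_width: 50.4
gripper_force: 0.0
```

Request:
step_arm --pt "0 0 0" --pt "0 0 0" --pt "0 0 0" --pt "0 0 0" --pt "0 0 0" --turn '[0,0,0,0,0]' --fingers 1 --force 50

```text
time_s: 15.1
ee_pos: [591.5, -36.6, 147.4]
ee_rot: [180.0, -0.0, 30.3]
force: [-0.4, -1.2, 1.2]
gripper_width: 17.6
gripper_force: 50.0
```

Request:
step_arm --pt "0 0 0" --pt "0 0 0" --pt "0 0 0" --pt "0 0 0" --pt "0 0 0" --pt "0 0 0" --pt "0 0 0" --pt "0 0 0" --pt "0 0 0" --pt "0 0 0" --pt "0 0 0" --pt "0 0 0" --pt "0 0 0" --pt "0 0 0" --turn '[0.014,0.028,0.042,0.056,0.07,0.084,0.098,0.112,0.126,0.14,0.154,0.1667,0.1667,0.1667]'

```text
time_s: 16.85
ee_pos: [591.5, -38.0, 147.4]
ee_rot: [179.9, -0.1, -29.7]
force: [0.9, -6.2, 0.9]
gripper_width: 17.8
gripper_force: 50.0
```

Request:
step_arm --pt "0 0 0" --pt "0 0 0" --pt "0 0 0" --pt "0 0 0" --pt "0 0 0" --pt "0 0 -0.1" --pt "0 0 -0.2" --pt "0 0 -0.3" --pt "0 0 -0.3" --pt "0 0 -0.3" --pt "0 0 -0.3" --turn '[0,0,0,0,0,0,0,0,0,0,0]' --fingers -0.1

```text
time_s: 18.23
ee_pos: [590.6, -36.3, 235.7]
ee_rot: [179.9, 0.2, -29.6]
force: [0.6, 0.2, 0.0]
gripper_width: 50.1
gripper_force: 0.0
```

Run:
```python
from h import *
s=cams.grab_frame("scene");im=s["color"]
hsv=cv2.cvtColor(im,cv2.COLOR_BGR2HSV)[150:270,290:410]
def cen(lo,hi):
    m=cv2.inRange(hsv,lo,hi);n,l,st,c=cv2.connectedComponentsWithStats(m)
    return [(st[i,4],((c[i]+.5)*5).round(0)) for i in range(1,n) if st[i,4]>8]
print("yellow",cen((20,150,120),(35,255,255)),"red",cen((170,130,80),(180,255,255)),"green",cen((50,100,60),(85,255,255)))
c=np.array([590.5,-36.5])
for d in(0,-30,-60):
    a=np.radians(d);print(d,((proj(s,[[*(c+51*np.array([np.cos(a),np.sin(a)])),112],[*(c+45*np.array([np.cos(a),np.sin(a)])),144]])-[290,150]+.5)*5).round(0))
print(env.state()["time_s"])
```

```text
yellow [(np.int32(124), array([269., 330.])), (np.int32(82), array([ 11., 519.]))] red [(np.int32(67), array([202., 192.])), (np.int32(106), array([576., 306.]))] green []
0 [[178. 199.]
 [187. 146.]]
-30 [[223. 194.]
 [227. 142.]]
-60 [[272. 197.]
 [271. 145.]]
18.275
```

The cup stands at −30° (the green marker's bearing): its cap is seen at (202,192), partly hidden by the hub. The pin head is unchanged at (269,330).

```bash
python3 -c "
from workcell import env
print(env.job_done())"
```

```text
the job is handed in; nothing more can be done
None
```

The job is handed in (no verdict was returned): the pin hangs in the notch, the carousel rested hand-off at click 2, and the cup now stands on click 4 at the green marker, by my camera checks.

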